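# Make up the lettering kit and the finishing kit

### The job

Make up two work kits from the stock on the bench, one thing to a compartment: the tall ink bottle, the seal stamp and the flat brush go into the longer tray with three compartments (the brush lying in the long compartment, the bottle and the stamp standing in a short one each, either way round), and the squat paint jar and the cork sanding block go into the shorter two-compartment tray, either way round. Everything must rest on its compartment's floor the same way up as you found it. Leave the plaster figure, the water glass and the paint tin where they are.

Things in the scene. Friction and masses are not known exactly. Their poses are not given: they have to be found in the camera images.
- long_tray: Lettering tray: longer fixed wooden tray, 180 (x) by 145 (y) mm; walls and dividers 5 mm thick, tops 11 mm and floor 4 mm above the table. Origin: centre of underside, at table height. The long compartment, 170 by 65 mm, fills the +y half (centre y = +35 mm); the -y half has two short ones, 82 by 65 mm, centres at (+44, -35) and (-44, -35) mm.
- short_tray: Finishing tray: shorter fixed wooden tray, 110 (x) by 145 (y) mm; walls and divider 5 mm thick, tops 11 mm and floor 4 mm above the table. Origin: centre of underside, at table height. Two equal compartments side by side along y, each 100 (x) by 65 (y) mm, centres at (0, +35) and (0, -35) mm.
- ink_bottle: Tall slim glass ink bottle with a paper label and a black screw cap, standing: body 32 mm in diameter up to 56 mm, 80 mm high in all, 50 to 100 g. Origin: centre of the underside, z up its axis.
- seal_stamp: Hand seal stamp, standing on its brass disc (36 mm in diameter, 14 mm thick) with a dark round wooden handle, 24 mm in diameter between heights 32 and 66 mm; 78 mm high in all, 80 to 150 g. Origin: centre of the underside, z up its axis.
- flat_brush: Stubby flat paint brush, lying flat, rigid: 110 mm long along its x, 18 mm thick; wooden handle 20 mm wide from x = -55 to +9 mm, then steel ferrule 42 mm wide, then dark bristles 40 mm wide to x = +55 mm; 40 to 80 g. Origin: middle of its length, on the underside; z up. It balances near x = +10 mm; lift it by the handle at about x = -5 mm, fingers closing along its y.
- paint_jar: Squat white paint jar with a black screw lid of the same diameter, standing: 44 mm in diameter, 42 mm high, 60 to 130 g. Origin: centre of the underside, z up its axis.
- cork_block: Cork sanding block with a dark rubber sole, lying sole down: 70 mm (its x) by 40 mm (its y) by 30 mm high, 35 to 70 g. Origin: centre of the underside, z up.
- figure: Bystander: unpainted white plaster figurine with a pointed hat on a round base 40 mm in diameter, 96 mm high, standing loose among the stock. Origin: centre of the underside.
- water_glass: Bystander: empty loose water glass, 66 mm in diameter at the rim, 80 mm high, at the far side of the stock. Origin: centre of the underside.
- paint_tin: Bystander: loose closed metal paint tin, 60 mm in diameter, 52 mm high, at the far side of the stock. Origin: centre of the underside.

How it is judged:
By the outcome, as a careful person would: the job done as asked, in the order asked, and still so for the second after the job is handed in, with the robot touching nothing.
It also fails if it takes over 122 s, if anything falls off the work surface, if the arm or the gripper's body presses on something with over 40 N, if the wrist force passes 120 N, or if a joint passes its speed limit or range.

### The arm

A 6-joint arm with a two-finger parallel gripper is mounted at the origin on the work surface. World frame = base frame: x ahead of the robot, y to its left, z up, the work surface at z = 0. Lengths are in mm, angles in rad, forces in N, time in s.
With the tool pointing down it reaches from about 350 to 850 mm from the base axis. Payload 8.1 kg.
Tool frame: the origin (TCP) lies midway between the tips of the shut fingers; the grasp point (between the pads) lies 19 mm behind it; z points along the fingers, y is the direction in which the jaws open and shut (so a half turn about z gives the same grasp; the last joint's range is limited). The gripper opens to 93 mm and grips with 3 to 60 N. Pads are 15 mm wide; open, the fingers measure 128 mm over their backs; the gripper's body (75 mm by 188 mm) begins 65 mm behind the grasp point.
Start: joints at [-1.39, 0.13, 1.488, -0, 1.523, -0.085], TCP at [157.629, -578.929, 218.635] pointing down, gripper open.
Joint ranges: [-2.96, 2.96], [-0.89, 2.26], [0.02, 2.5], [-1.34, 4.48], [0, 2.73], [-2.66, 2.66]. Speed limits (rad/s): [2.39, 2.39, 2.79, 3.14, 3.14, 3.14].

### API

Orientations are given as a unit quaternion [w, x, y, z].
In Python, from rig import robot, eyes gives the robot as it stands.
- The arm moves only by the shell command python3 -m inch 'ROWS' [FORCE]. ROWS is text: rows parted by semicolons, each of 7 numbers parted by spaces: the opening, from -1 (shut) to 1 (fully open), then the shift along the tool's x, y, z in units of 25 mm (1.0 is 25 mm), then the turn, a rotation vector about the tool's x, y, z in units of 6 degrees (1.0 is 6 degrees). In form: grip tx ty tz ax ay az; .... A call has 1 to 12 rows; each row is the pose to reach, as a shift and turn from the pose commanded when the call began, along the tool's axes at that moment; what a row does not reach only later rows make up. A row lasts 1/12 s, in which the tool goes at most 41.7 mm and 7.16 degrees, less where a joint would pass 70% of its speed; a pose out of reach is approached as far as the arm can. A call with a gripper value outside its range is refused whole. The fingers move at their own pace and stop on an object; FORCE is the grip in N (left out, the last holds). Time passes only in rows, so rows that repeat a pose let the fingers close. It gives the time, the measured TCP pose, the force and the opening at its end, in the units of the state.
- robot.state(): the state, without advancing time (a new reading comes with each control period).
- eyes.snapshot(name): name is "side" or "top" or "wrist"; returns (picture, depth): 400x640x3 uint8, red, green, blue; 400x640 float32, mm along the optical axis (not along the pixel's ray), 0 where there is no reading.
- eyes.camera_info(name): a dict with "mtx" (3x3 intrinsics, pixels), "origin" and "orientation" of the camera in the world; the wrist camera has in their place "T_tool_cam" (4x4, takes a point from camera to tool coordinates, whose origin is the TCP and whose axes are the flange's). Camera axes: x right, y down, z forward; pixel columns grow to the right and rows downward; lengths in mm; the calibration is good to about 2 mm. A picture is of the moment at which its call begins: read the wrist's pose just before it. camera_info takes no time and is no camera call.
- robot.job_done(): hands the job in, once; it reports no verdict.
The state is a dict: "clock": time; "joint_pos": joint angles; "qvel": joint speeds; "joint_efforts": joint torques, N m; "position": TCP position; "eef_rot": TCP orientation; "force": force on the tool from outside, world axes, zero at the start; "ft_torque": the same for the moment, N m; "grip_width": finger opening in mm.
Only numpy, scipy, OpenCV 4.12 (cv2) and the standard library are available. Lean on these libraries where they do the work, as an engineer would, in place of code of your own. Each camera call takes 0.05 s, during which the arm holds its last target. There are 200 camera calls.

## Working session

There is one attempt and no reset: what is moved stays moved. The work goes in short steps, Python scripts to look and compute and a shell command to move; the robot and the scene stay as the last step left them, time stands still between calls to the robot, and variables do not carry over. Pictures are saved under pics/ and viewed, about 12 in all and at most 16, crops included, and the job is handed in when it is done.

```bash
ls; mkdir -p pics
python3 - <<'E'
from rig import robot, eyes
import cv2
print(robot.state())
for n in("top","side"):
    p,d=eyes.snapshot(n); cv2.imwrite(f"pics/{n}0.png",p[:,:,::-1]); import numpy as np; np.save(f"pics/{n}0.npy",d)
    print(n,eyes.camera_info(n))
print(eyes.camera_info("wrist"))
E
```

```text
pics
{'clock': 0.0, 'joint_pos': array([-1.39041651e+00,  1.31122336e-01,  1.48926504e+00, -1.06082805e-05,
        1.52298776e+00, -8.53941120e-02]), 'qvel': array([-0.00126094,  0.00085169,  0.00196708, -0.00050564,  0.00264927,
       -0.00170153]), 'joint_efforts': array([ 1.69425439e-04, -5.59841573e+01, -4.91759777e+01,  7.70305004e-02,
        3.56613554e-02, -1.34834236e-04]), 'position': array([ 157.51431772, -578.37721218,  217.61845078]), 'eef_rot': array([-8.89985379e-04,  9.91183085e-01,  1.32496405e-01, -4.76035840e-05]), 'force': array([-0.71154883, -0.35028888, -0.29036194]), 'ft_torque': array([-0.02234962, -0.00489667,  0.00035601]), 'grip_width': 92.85239153301902}
top {'mtx': array([[518.10542649,   0.        , 330.51116763],
       [  0.        , 518.10542649, 197.12472934],
       [  0.        ,   0.        ,   1.        ]]), 'origin': array([ 392.03763322,   -6.23769854, 1234.16597927]), 'orientation': array([-0.06305137,  0.70588443, -0.7018958 ,  0.07137211])}
side {'mtx': array([[377.95416686,   0.        , 320.47262978],
       [  0.        , 377.95416686, 202.47683072],
       [  0.        ,   0.        ,   1.        ]]), 'origin': array([ 327.93872329, -727.05926708,  593.39748533]), 'orientation': array([-0.45194609,  0.87490963, -0.1550582 ,  0.0789609 ])}
{'mtx': array([[308.66910825,   0.        , 321.76144504],
       [  0.        , 308.66910825, 197.05797317],
       [  0.        ,   0.        ,   1.        ]]), 'T_tool_cam': array([[-1.11089947e-04, -9.56797888e-01, -2.90753828e-01,
         8.06050002e+01],
       [ 9.99999578e-01, -3.71322246e-04,  8.39852879e-04,
        -1.05618344e+00],
       [-9.11532826e-04, -2.90753612e-01,  9.56797526e-01,
        -1.65953503e+02],
       [ 0.00000000e+00,  0.00000000e+00,  0.00000000e+00,
         1.00000000e+00]])}
```

View pics/top0.png

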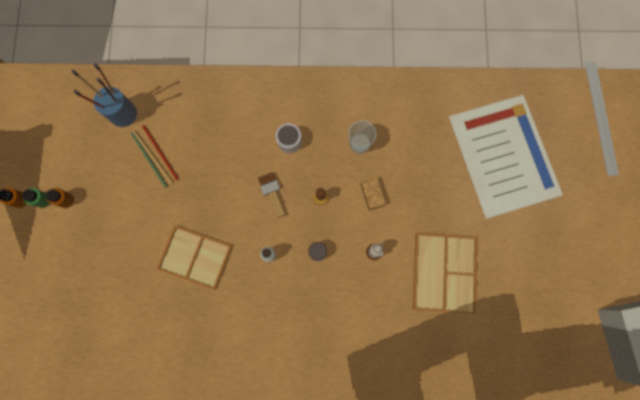

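View pics/side0.png

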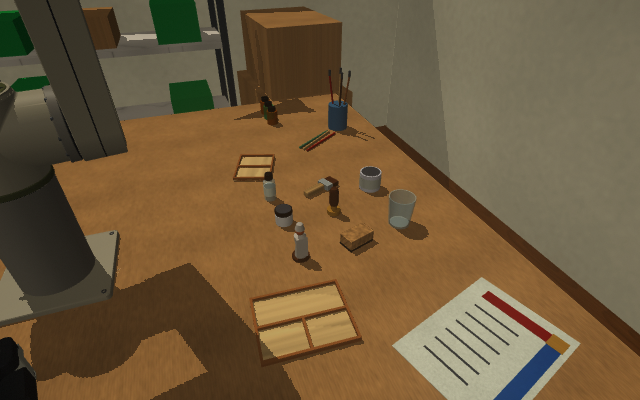

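```bash
cat > h.py <<'E'
import numpy as np, cv2
from scipy.spatial.transform import Rotation as R
from rig import robot, eyes
def quat(q): return R.from_quat([q[1],q[2],q[3],q[0]])
def pose(name,st=None):
    c=eyes.camera_info(name)
    if name=="wrist":
        T=c["T_tool_cam"]; r=quat(st["eef_rot"]).as_matrix()
        return c["mtx"], r@T[:3,:3], r@T[:3,3]+st["position"]
    return c["mtx"], quat(c["orientation"]).as_matrix(), np.array(c["origin"])
def px2w(P,u,v,z):   # pixel -> world at height z
    K,r,o=P; d=r@np.linalg.inv(K)@np.array([u,v,1.]); return o+d*(z-o[2])/d[2]
def cloud(P,D):
    K,r,o=P; v,u=np.indices(D.shape)
    X=np.stack([(u-K[0,2])/K[0,0]*D,(v-K[1,2])/K[1,1]*D,D],-1)
    return X@r.T+o
def snap(name,fn):
    st=robot.state(); p,d=eyes.snapshot(name); cv2.imwrite(f"pics/{fn}.png",p[:,:,::-1]); np.save(f"pics/{fn}.npy",d)
    return pose(name,st),p,d
E
python3 - <<'E'
from h import *
P=pose("top"); D=np.load("pics/top0.npy"); W=cloud(P,D); Z=W[...,2]
print("table z",np.median(Z[220:240,280:360]))
m=((Z>8)&(D>0)).astype(np.uint8); m[:, :150]=0; m[:,490:]=0; m[:100]=0;m[320:]=0
n,l,s,c=cv2.connectedComponentsWithStats(m)
for i in range(1,n):
    if s[i,4]<15: continue
    k=l==i; zt=np.percentile(Z[k],95); t=k&(Z>zt-8)
    xy=W[t][:,:2].astype(np.float32); r=cv2.minAreaRect(xy)
    xa=W[k][:,:2].astype(np.float32); ra=cv2.minAreaRect(xa)
    print(c[i].round(),s[i,4],"top z %.0f"%zt,"mean",xy.mean(0).round(1),"rect",np.round(r[0],1),np.round(r[1],1),round(r[2],1),"all",np.round(ra[0],1),np.round(ra[1],1),round(ra[2],1))
im=cv2.imread("pics/top0.png")[110:320,155:485]; cv2.imwrite("pics/top0c.png",cv2.resize(im,None,fx=2.4,fy=2.4,interpolation=cv2.INTER_CUBIC))
E
```

```text
table z -1.8628077084697452
[362. 135.] 529 top z 79 mean [767.9 -92.2] rect [765.6 -91. ] [64.5 63.7] 3.5 all [765.6 -91. ] [64.5 63.7] 3.5
[288. 138.] 592 top z 54 mean [768.4  82.7] rect [768.6  82.2] [58.7 57.6] 1.2 all [768.2  81.9] [59.6 58.7] 0.5
[271. 192.] 528 top z 19 mean [638.1 121.3] rect [630.6 119.3] [109.1  41.6] 19.8 all [631.  118.2] [109.1  41.8] 23.6
[373. 193.] 527 top z 31 mean [ 635.8 -120.8] rect [ 636.3 -120.6] [70.  40.6] 17.4 all [ 636.2 -120.6] [70.4 40.6] 17.4
[320. 196.] 185 top z 76 mean [626.3   4.2] rect [627.1   4.3] [20.4 19.1] 73.1 all [624.3   5.1] [28.5 33.6] 0.3
[174. 229.] 19 top z 14 mean [547.8 350.9] rect [548.3 351.1] [ 6.8 18. ] 59.1 all [548.3 351.1] [ 6.8 18. ] 59.1
[198. 239.] 54 top z 12 mean [525.1 291.5] rect [521. 299.] [40.9 34.8] 70.8 all [521. 299.] [40.9 34.8] 70.8
[417. 246.] 49 top z 14 mean [ 512.4 -224.6] rect [ 513.  -224.6] [ 7.3 59.9] 84.2 all [ 513.  -224.6] [ 7.3 59.9] 84.2
[443. 242.] 87 top z 13 mean [ 521.2 -287.8] rect [ 514.1 -276.4] [51.7 59.9] 73.4 all [ 514.1 -276.4] [51.7 59.9] 73.4
[471. 239.] 34 top z 13 mean
[... 1858 characters left out ...]
p z 13 mean [ 384.5 -285.5] rect [ 385.2 -286.3] [ 7.5 25.3] 88.0 all [ 385.2 -286.3] [ 7.5 25.3] 88.0
[474. 308.] 19 top z 13 mean [ 368.9 -354.7] rect [ 370.2 -355. ] [ 6.  27.9] 78.4 all [ 370.2 -355. ] [ 6.  27.9] 78.4
[419. 309.] 27 top z 13 mean [ 365.9 -225.1] rect [ 365.5 -225.9] [28.2  5.8] 79.2 all [ 365.5 -225.9] [28.2  5.8] 79.2
[445. 310.] 26 top z 13 mean [ 363.1 -286.9] rect [ 365.  -286.8] [23.3 10.9] 81.1 all [ 365.  -286.8] [23.3 10.9] 81.1
[432. 310.] 16 top z 13 mean [ 363.2 -257.2] rect [ 363.5 -255.9] [ 4.5 18. ] 0.3 all [ 363.5 -255.9] [ 4.5 18. ] 0.3
[460. 312.] 16 top z 12 mean [ 359.8 -321.4] rect [ 359.3 -319.9] [17.1  4.6] 89.8 all [ 359.3 -319.9] [17.1  4.6] 89.8
```

View pics/top0c.png

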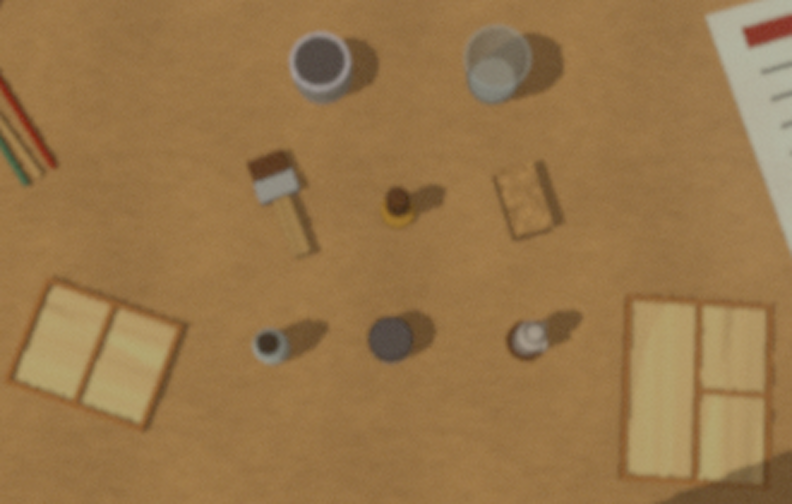

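Run:
```python
from h import *
P=pose("top")
f=lambda c,z: px2w(P,c[0]/2.4+155-.3,c[1]/2.4+110-.3,z)[:2]
for n,cs,z,dims in [("short",[(52,279),(186,325),(146,430),(9,380)],11,(110,145)),("long",[(628,296),(774,304),(769,486),(621,479)],11,(180,145))]:
    q=np.array([f(c,z-2) for c in cs]); print(n,q.round(1).tolist(),q.mean(0).round(1))
    L=[np.linalg.norm(q[i]-q[(i+1)%4]).round(1) for i in range(4)]; A=[np.degrees(np.arctan2(*(q[(i+1)%4]-q[i])[::-1])).round(1) for i in range(4)]; print(L,A)
a,b=f((268,168),16),f((305,253),16); print("brush ends",a,b,(a+b)/2,np.degrees(np.arctan2(*(a-b)[::-1])),np.linalg.norm(a-b))
# brush: PCA on handle only and mask IoU
D=np.load("pics/top0.npy"); W=cloud(P,D); k=(W[...,2]>5)&(abs(W[...,0]-631)<70)&(abs(W[...,1]-119)<50)
X=W[k][:,:2]
from scipy.optimize import minimize
def loc(p): 
    d=X-p[:2]; c,s=np.cos(p[2]),np.sin(p[2]); return d[:,0]*c+d[:,1]*s, -d[:,0]*s+d[:,1]*c
def cost(p):
    x,y=loc(p); hw=np.where(x<9,10,20.5); o=np.maximum(abs(y)-hw,0)**2+np.maximum(abs(x)-55,0)**2
    return o.mean()
best=min((minimize(cost,[631,119,t],method="Nelder-Mead") for t in (.2,.3,.4,.5)),key=lambda r:r.fun); print(best.x,np.degrees(best.x[2]),best.fun)
```

```text
short [[556.0, 345.5], [511.2, 211.4], [409.4, 245.9], [456.7, 381.2]] [483.3 296. ]
[np.float64(141.4), np.float64(107.6), np.float64(143.3), np.float64(105.5)] [np.float64(-108.5), np.float64(161.3), np.float64(70.7), np.float64(-19.8)]
long [[542.5, -225.1], [535.4, -370.1], [358.9, -356.5], [364.9, -213.5]] [ 450.5 -291.3]
[np.float64(145.2), np.float64(177.0), np.float64(143.1), np.float64(178.0)] [np.float64(-92.8), np.float64(175.6), np.float64(87.6), np.float64(-3.7)]
brush ends [668.50683811 134.45925404] [582.53388832  95.47958349] [625.52036322 114.96941876] 24.389282577903863 94.39683686878251
[6.29532998e+02 1.19912763e+02 3.56423593e-01] 20.421567621801533 2.9099851958444494
```

```bash
python3 -m inch '0.3 0 0 -1 0 0 1.2; 0.3 0 0 -1 0 0 2.4; 0.3 0 0 -1 0 0 2.53; 0.3 0 0 -1 0 0 2.53' 20; python3 -c "
from rig import robot
print(robot.state()['eef_rot'])"
```

```text
clock: 0.43
position: [157.6, -578.7, 243.1]
eef_rot: [-0.0, 1.0, 0.002, -0.0]
force: [0.2, 0.2, -1.1]
grip_width: 70.9
[-3.61960497e-04  9.99998584e-01  1.64261603e-03 -5.60615025e-05]
```

```bash
R='0.3 13.7 -11.6 0 0 0 0'; python3 -m inch '0.3 13.7 -11.6 0 0 0 0; 0.3 13.7 -11.6 0 0 0 0; 0.3 13.7 -11.6 0 0 0 0; 0.3 13.7 -11.6 0 0 0 0; 0.3 13.7 -11.6 0 0 0 0; 0.3 13.7 -11.6 0 0 0 0; 0.3 13.7 -11.6 0 0 0 0; 0.3 13.7 -11.6 0 0 0 0; 0.3 13.7 -11.6 0 0 0 0; 0.3 13.7 -11.6 0 0 0 0; 0.3 13.7 -11.6 0 0 0 0; 0.3 13.7 -11.6 0 0 0 0' ; python3 -m inch '0.3 0 0 0 0 0 0;0.3 0 0 0 0 0 0; 0.3 0 0 0 0 0 0'
python3 - <<'E'
from h import *
P,p,d=snap("wrist","w1"); np.save("pics/w1P.npy",np.array([P[0],P[1],np.outer(P[2],[1,1,1])]))
print(P[2], np.median(cloud(P,d)[300:340,300:340,2]))
E
```

```text
clock: 1.43
position: [503.1, -283.7, 242.1]
eef_rot: [-0.001, 1.0, 0.005, -0.0]
force: [0.5, -0.3, -0.4]
grip_width: 60.2
clock: 1.68
position: [498.8, -289.3, 243.0]
eef_rot: [-0.0, 1.0, 0.001, -0.001]
force: [-0.8, -0.1, -0.4]
grip_width: 60.9
[ 579.38383992 -288.37979944  408.85933598] 343.47821896252873
```

View pics/w1.png

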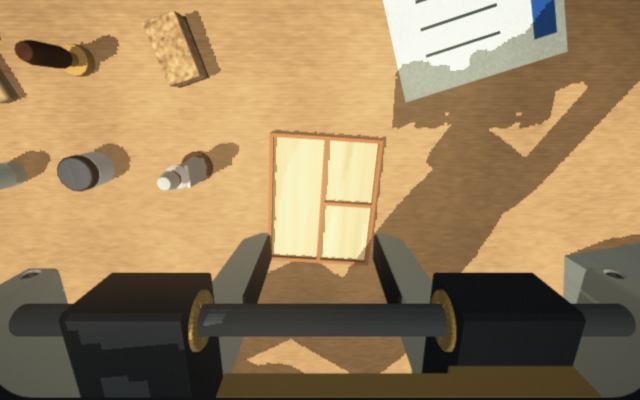

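Run:
```python
from h import *
A=np.load("pics/w1P.npy"); P=(A[0],A[1],A[2][:,0])
q=np.array([px2w(P,u,v,11)[:2] for u,v in [(271,131),(385,138),(370,262),(272,256)]]); print(q.round(1).tolist(),q.mean(0))
for i in range(4): e=q[(i+1)%4]-q[i]; print(np.linalg.norm(e),np.degrees(np.arctan2(e[1],e[0])))
W=cloud(P,np.load("pics/w1.npy")); print("z table",np.median(W[100:120,240:260,2]),"tray floor",np.median(W[170:190,290:310,2]))
# cork from depth
k=(W[...,2]>15)&(abs(W[...,0]-636)<60)&(abs(W[...,1]+120)<50); X=W[k]; X=X[X[:,2]>np.percentile(X[:,2],90)-4]
print(cv2.minAreaRect(X[:,:2].astype(np.float32)), np.median(X[:,2]))
for n,c,r in(("jar",(496,10),40),("stamp",(626,4),30),("fig",(498,-123),30)):
    k=(W[...,2]>15)&(np.hypot(W[...,0]-c[0],W[...,1]-c[1])<r); X=W[k]; print(n,len(X),np.percentile(X[:,2],98)); X=X[X[:,2]>np.percentile(X[:,2],98)-5]; print(cv2.minEnclosingCircle(X[:,:2].astype(np.float32)))
```

```text
[[545.4, -224.5], [536.8, -369.3], [360.4, -358.4], [369.9, -217.7]] [ 453.09313761 -292.4696487 ]
145.0006795234895 -93.39701914582515
176.74165114818157 176.47674592150662
140.989121087773 86.14230836642871
175.64509254531862 -2.2138930743916783
z table -0.026816216902375345 tray floor 4.068314712805233
((636.7191162109375, -119.44793701171875), (70.28390502929688, 40.347511291503906), 17.29646110534668) 29.755261225792765
jar 1489 43.61351460608545
((496.3890686035156, 11.652660369873047), 22.400310516357422)
stamp 1284 77.46098197737307
((628.1799926757812, 5.135722637176514), 10.241117477416992)
fig 1042 95.20734034929413
((497.5909729003906, -122.24481201171875), 8.120930671691895)
```

```bash
python3 -m inch '0.3 -0.4 -16.6 0 0 0 0; 0.3 -0.4 -16.6 0 0 0 0; 0.3 -0.4 -16.6 2 0 0 0; 0.3 -0.4 -16.6 4.4 0 0 0; 0.3 -0.4 -16.6 4.4 0 0 0; 0.3 -0.4 -16.6 4.4 0 0 0; 0.3 -0.4 -16.6 4.4 0 0 0; 0.3 -0.4 -16.6 4.4 0 0 0; 0.3 -0.4 -16.6 4.4 0 0 0; 0.3 -0.4 -16.6 4.4 0 0 0; 0.3 -0.4 -16.6 4.4 0 0 0; 0.3 -0.4 -16.6 4.4 0 0 0' ; python3 -m inch '0.3 0 0 0 0 0 0;0.3 0 0 0 0 0 0; 0.3 0 0 0 0 0 0'
cat >> h.py <<'E'
def top_circle(P,d,c,r,lo,hi):
    W=cloud(P,d); X=W[(W[...,2]>lo)&(W[...,2]<hi)&(np.hypot(W[...,0]-c[0],W[...,1]-c[1])<r)]
    (x,y),q=cv2.minEnclosingCircle(X[:,:2].astype(np.float32)); print(len(X),"circle %.1f %.1f r%.1f"%(x,y,q),"zmax %.1f"%X[:,2].max())
E
python3 - <<'E'
from h import *
P,p,d=snap("wrist","w2")
top_circle(P,d,(488,125),16,75,86)
top_circle(P,d,(496,11),35,38,50)
top_circle(P,d,(628,5),25,70,86)
E
```

```text
clock: 2.73
position: [487.8, 128.4, 131.7]
eef_rot: [-0.0, 1.0, 0.002, -0.001]
force: [0.2, 0.1, -0.1]
grip_width: 60.4
clock: 2.98
position: [490.2, 124.8, 134.4]
eef_rot: [0.0, 1.0, -0.001, 0.001]
force: [-0.5, -0.3, -0.5]
grip_width: 60.6
543 circle 489.3 126.8 r10.1 zmax 81.7
1920 circle 496.4 12.3 r22.1 zmax 44.8
857 circle 627.2 7.6 r10.4 zmax 79.6
```

View pics/w2.png

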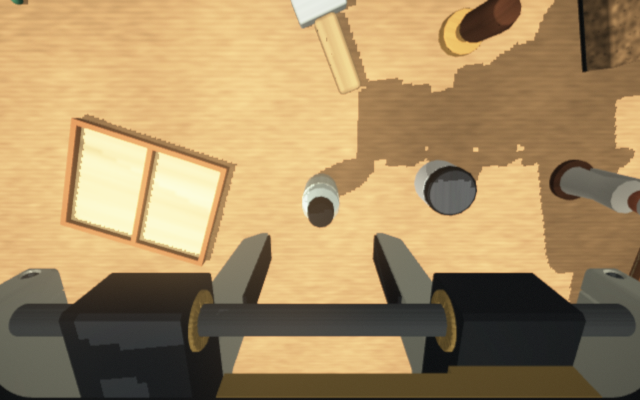

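```bash
python3 -m inch '0.3 0 0 1.6 0 0 0; 0.3 0 -0.04 3.2 0 0 0; 0.3 0 -0.04 4.3 0 0 0; 0.3 0 -0.04 4.36 0 0 0; 0.3 0 -0.04 4.36 0 0 0;-0.6 0 -0.04 4.36 0 0 0;-0.6 0 -0.04 4.36 0 0 0;-0.6 0 -0.04 4.36 0 0 0;-0.6 0 -0.04 4.36 0 0 0;-0.6 0 -0.04 4.36 0 0 0;-0.6 0 -0.04 4.36 0 0 0;-0.6 0 -0.04 4.36 0 0 0' 20
python3 - <<'E'
from h import *
K=eyes.camera_info("wrist"); st=dict(robot.state()); st["position"]=np.array([490.2,124.8,134.4]); st["eef_rot"]=[0,1,-.0005,0]
P=pose("wrist",st)
q=np.array([px2w(P,u,v,11)[:2] for u,v in [(75,119),(236,165),(204,264),(64,223)]]); print(q.round(1).tolist(),q.mean(0))
for i in range(4): e=q[(i+1)%4]-q[i]; print(np.linalg.norm(e),np.degrees(np.arctan2(e[1],e[0])))
d=np.load("pics/w2.npy"); W=cloud(P,d); k=(W[...,2]>10)&(W[...,0]<617)&(W[...,0]>570)&(abs(W[...,1]-105)<30); X=W[k]; print("handle",cv2.minAreaRect(X[:,:2].astype(np.float32)),X[:,2].max())
E
```

```text
clock: 4.03
position: [490.6, 127.5, 25.9]
eef_rot: [-0.0, 1.0, 0.0, 0.001]
force: [-0.9, -1.4, 6.6]
grip_width: 31.7
[[557.2, 349.7], [514.6, 206.8], [409.5, 248.9], [455.8, 384.3]] [484.29243005 297.44386305]
149.0573198757248 -106.58812352493901
113.21715124687141 158.15123908978376
143.09307364185463 71.12184250414192
107.10898736929212 -18.88998774577419
handle ((593.66455078125, 108.64189910888672), (33.42145538330078, 46.64546585083008), 89.31366729736328) 300.3564242127766
```

```bash
python3 -m inch '-0.6 0 0 -1.5 0 0 0;-0.6 0 0 -3 0 0 0;-0.6 0 0 -4.5 0 0 0;-0.6 0 0 -5.2 0 0 0;-0.6 0.1 18.2 -5.2 0 0 0;-0.6 0.1 18.2 -5.2 0 0 0;-0.6 0.1 18.2 -5.2 0 0 0;-0.6 0.1 18.2 -5.2 0 0 0;-0.6 0.1 18.2 -5.2 0 0 0;-0.6 0.1 18.2 -5.2 0 0 0;-0.6 0.1 18.2 -5.2 0 0 0;-0.6 0.1 18.2 -5.2 0 0 0' 20
```

```text
clock: 5.03
position: [491.2, -207.9, 154.8]
eef_rot: [0.0, 1.0, 0.0, 0.0]
force: [0.2, 0.8, -0.5]
grip_width: 31.4
```

```bash
python3 -m inch '-0.6 0.1 4.85 0 0 0 0;-0.6 0.1 4.85 0 0 0 0;-0.6 0.1 4.85 0 0 0 0;-0.6 0.1 4.85 2 0 0 0;-0.6 0.1 4.85 3 0 0 0;-0.6 0.1 4.85 3 0 0 0;-0.6 0.1 4.85 3 0 0 0' 20
```

```text
clock: 5.62
position: [492.3, -325.7, 77.4]
eef_rot: [-0.002, 1.0, 0.0, -0.002]
force: [0.3, 0.4, 0.1]
grip_width: 31.5
```

```bash
python3 -m inch '-0.6 0.05 0.1 1.2 0 0 0;-0.6 0.05 0.1 1.6 0 0 0;-0.6 0.05 0.1 1.75 0 0 0;-0.6 0.05 0.1 1.8 0 0 0;-0.6 0.05 0.1 1.8 0 0 0' 20;python3 -m inch '-0.6 0 0 0.05 0 0 0;-0.6 0 0 0.08 0 0 0;-0.6 0 0 0.08 0 0 0' 20
```

```text
clock: 6.03
position: [496.2, -329.8, 36.1]
eef_rot: [0.0, 1.0, 0.001, 0.001]
force: [0.2, -0.1, -0.8]
grip_width: 31.7
clock: 6.28
position: [495.9, -330.0, 33.5]
eef_rot: [0.0, 1.0, 0.0, 0.0]
force: [0.7, -0.1, -0.8]
grip_width: 31.5
```

```bash
python3 -m inch '-0.6 0 0 0.1 0 0 0;-0.6 0 0 0.14 0 0 0;-0.6 0 0 0.14 0 0 0;-0.6 0 0 0.14 0 0 0' 20
```

```text
clock: 6.62
position: [495.8, -330.0, 29.9]
eef_rot: [0.0, 1.0, 0.0, 0.0]
force: [-1.4, 0.7, 5.0]
grip_width: 31.4
```

```bash
python3 -m inch '0.1 0 0 0 0 0 0;0.1 0 0 0 0 0 0;0.1 0 0 0 0 0 0;0.1 0 0 0 0 0 0;0.1 0 0 -1.5 0 0 0;0.1 0 0 -3 0 0 0;0.1 0 0 -4.4 0 0 0;0.1 5.28 -13.43 -4.4 0 0 0;0.1 5.28 -13.43 -4.4 0 0 0;0.1 5.28 -13.43 -4.4 0 0 0;0.1 5.28 -13.43 -4.4 0 0 0;0.1 5.28 -13.43 -4.4 0 0 0' 20
python3 - <<'E'
from h import *
P,p,d=snap("top","t1"); print(robot.state()["position"])
top_circle(P,d,(495,-330),40,70,90)
E
```

```text
clock: 7.62
position: [571.9, -134.0, 139.2]
eef_rot: [0.0, 1.0, 0.0, 0.0]
force: [0.3, -0.4, -0.4]
grip_width: 51.0
[ 574.16704401 -126.62427555  139.24812553]
80 circle 493.5 -329.9 r10.5 zmax 86.8
```

```bash
python3 -m inch '0.1 2.1 -5.2 0 0 0 0;0.1 2.1 -5.2 0 0 0 0;0.1 2.1 -5.2 0 0 0 0;0.1 2.1 -5.2 0 0 0 0;0.1 2.1 -5.2 0 0 0 0;0.1 2.1 -5.2 0 0 0 0;0.1 2.1 -5.2 0 0 0 0' 20
python3 - <<'E'
from h import *
P,p,d=snap("wrist","w3")
top_circle(P,d,(628,6),14,70,86)
E
```

```text
clock: 8.25
position: [623.5, -6.9, 138.8]
eef_rot: [0.0, 1.0, 0.0, -0.0]
force: [-0.0, 0.2, 1.2]
grip_width: 51.3
522 circle 628.5 5.9 r10.5 zmax 79.0
```

View pics/w3.png

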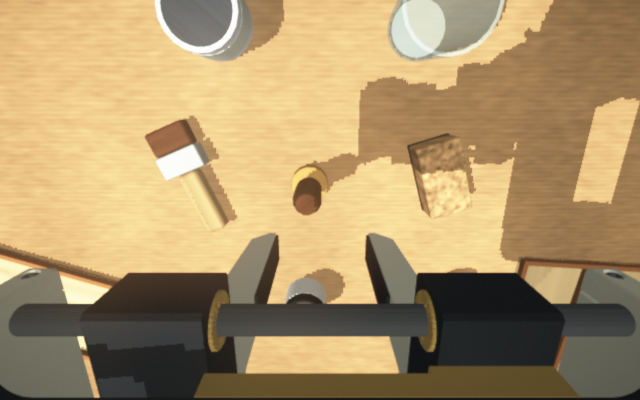

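```bash
python3 -m inch '0.1 0.19 -0.5 0 0 0 0;0.1 0.19 -0.5 1.6 0 0 0;0.1 0.19 -0.5 3.2 0 0 0;0.1 0.19 -0.5 4.3 0 0 0;0.1 0.19 -0.5 4.35 0 0 0;0.1 0.19 -0.5 4.35 0 0 0;-0.8 0.19 -0.5 4.35 0 0 0;-0.8 0.19 -0.5 4.35 0 0 0;-0.8 0.19 -0.5 4.35 0 0 0;-0.8 0.19 -0.5 4.35 0 0 0;-0.8 0.19 -0.5 4.35 0 0 0;-0.8 0.19 -0.5 4.35 0 0 0' 25
python3 - <<'E'
from h import *
st=dict(robot.state()); st["position"]=np.array([623.5,-6.9,138.8]); st["eef_rot"]=[0,1,0,0]
P=pose("wrist",st); D=np.load("pics/w3.npy"); W=cloud(P,D)
k=(W[...,2]>8)&(W[...,2]<30)&(abs(W[...,0]-631)<70)&(abs(W[...,1]-119)<50); X=W[k]; print(len(X))
print("z",np.percentile(X[:,2],[50,95])); X=X[X[:,2]>12][:,:2]
from scipy.optimize import minimize
def cost(p):
    d=X-p[:2]; c,s=np.cos(p[2]),np.sin(p[2]); x,y=d[:,0]*c+d[:,1]*s,-d[:,0]*s+d[:,1]*c
    hw=np.where(x<9,10,np.where(x<33,21,20)); return (np.maximum(abs(y)-hw,0)**2+np.maximum(abs(x)-55,0)**2).mean()
for t in (.3,.4): 
    b=minimize(cost,[631,119,t],method="Nelder-Mead",options=dict(maxiter=2000)); print(b.x,np.degrees(b.x[2]),b.fun)
c=np.array([np.cos(b.x[2]),np.sin(b.x[2])]); print("grasp",b.x[:2]-5*c)
a,e=px2w(P,168,129,18)[:2],px2w(P,217,228,18)[:2]; print("px ends",a,e,np.degrees(np.arctan2(*(a-e)[::-1])),np.linalg.norm(a-e))
E
```

```text
clock: 9.3
position: [629.9, 6.6, 32.1]
eef_rot: [0.0, 1.0, 0.0, 0.001]
force: [0.2, -0.1, 5.7]
grip_width: 23.1
3666
z [17.01182609 18.79879709]
[6.32022028e+02 1.19955409e+02 3.91491584e-01] 22.430815482396845 9.244907283567081e-05
[6.32022017e+02 1.19955379e+02 3.91492881e-01] 22.43088980612712 9.244907586911825e-05
grasp [627.40031465 118.0475348 ]
px ends [681.53251756 133.55710963] [584.46102269  98.58442557] 19.812954997273774 103.17927963736877
```

```bash
python3 -m inch '-0.8 0 0 -1.5 0 0 0;-0.8 0 0 -3 0 0 0;-0.8 0 0 -4.5 0 0 0;-0.8 0 0 -5 0 0 0;-0.8 -8.97 13.2 -5 0 0 0;-0.8 -8.97 13.2 -5 0 0 0;-0.8 -8.97 13.2 -5 0 0 0;-0.8 -8.97 13.2 -5 0 0 0;-0.8 -8.97 13.2 -5 0 0 0;-0.8 -8.97 13.2 -5 0 0 0;-0.8 -8.97 13.2 -5 0 0 0;-0.8 -8.97 13.2 -5 0 0 0' 25;python3 -m inch '-0.8 0 0 0 0 0 0;-0.8 0 0 0 0 0 0' 25
```

```text
clock: 10.3
position: [440.0, -270.2, 155.0]
eef_rot: [-0.0, 1.0, 0.001, -0.0]
force: [0.2, 0.4, -0.6]
grip_width: 23.2
clock: 10.47
position: [440.1, -270.8, 155.0]
eef_rot: [-0.0, 1.0, -0.002, -0.0]
force: [-0.3, 0.3, -0.7]
grip_width: 23.4
```

```bash
python3 -m inch '-0.8 -1.38 2.14 0 0 0 0;-0.8 -1.38 2.14 0 0 0 0;-0.8 -1.38 2.14 1.5 0 0 0;-0.8 -1.38 2.14 3 0 0 0;-0.8 -1.38 2.14 4.2 0 0 0;-0.8 -1.38 2.14 4.5 0 0 0;-0.8 -1.38 2.14 4.6 0 0 0;-0.8 -1.38 2.14 4.6 0 0 0;-0.8 -1.38 2.14 4.6 0 0 0' 25
```

```text
clock: 11.22
position: [408.8, -323.3, 42.5]
eef_rot: [0.001, 1.0, 0.001, 0.001]
force: [-0.5, -0.1, 0.1]
grip_width: 23.3
```

```bash
python3 -m inch '-0.8 -0.08 0 0.1 0 0 0;-0.8 -0.08 0 0.2 0 0 0;-0.8 -0.08 0 0.25 0 0 0;-0.8 -0.08 0 0.25 0 0 0;-0.8 -0.08 0 0.25 0 0 0' 25
```

```text
clock: 11.63
position: [406.0, -323.6, 36.0]
eef_rot: [0.001, 1.0, 0.0, 0.001]
force: [-1.7, 1.1, 7.4]
grip_width: 23.4
```

```bash
python3 -m inch '0 0 0 0 0 0 0;0 0 0 0 0 0 0;0 0 0 0 0 0 0;0 0 0 -0.1 0 0 0;0 0 0 -1.5 0 0 0;0 0 0 -3 0 0 0;0 0 0 -4.5 0 0 0;0 8.86 -17.66 -4.5 0 0 0;0 8.86 -17.66 -4.5 0 0 0;0 8.86 -17.66 -4.5 0 0 0;0 8.86 -17.66 -4.5 0 0 0;0 8.86 -17.66 -4.5 0 0 0' 20; python3 -m inch '0 0 0 0 0 0 0;0 0 0 0 0 0 0'
python3 - <<'E'
from h import *
P,p,d=snap("top","t2")
top_circle(P,d,(406,-324),40,65,90)
top_circle(P,d,(495,-330),40,70,90)
E
```

```text
clock: 12.63
position: [498.9, -134.6, 147.1]
eef_rot: [0.0, 1.0, 0.0, 0.0]
force: [0.9, -0.6, -0.2]
grip_width: 46.7
clock: 12.8
position: [499.0, -134.3, 146.7]
eef_rot: [-0.0, 1.0, 0.003, -0.0]
force: [0.6, 0.5, -0.9]
grip_width: 46.4
89 circle 404.3 -324.2 r12.0 zmax 83.6
74 circle 493.4 -329.7 r10.5 zmax 87.3
```

```bash
python3 -m inch '0 5.14 -10.1 0 0 0 -1.1;0 5.14 -10.1 0 0 0 -2.2;0 5.14 -10.1 0 0 0 -3.3;0 5.14 -10.1 0 0 0 -3.73;0 5.14 -10.1 0 0 0 -3.73;0 5.14 -10.1 0 0 0 -3.73;0 5.14 -10.1 0 0 0 -3.73;0 5.14 -10.1 0 0 0 -3.73;0 5.14 -10.1 0 0 0 -3.73;0 5.14 -10.1 0 0 0 -3.73;0 5.14 -10.1 0 0 0 -3.73' 20
python3 - <<'E'
from h import *
s=robot.state(); r=quat(s["eef_rot"]).as_matrix(); yaw=np.degrees(np.arctan2(r[1,0],r[0,0]))
print(s["position"],yaw,"tool shift",r.T@(np.array([627.4,118,8.])-s["position"])/25)
E
```

```text
clock: 13.77
position: [626.5, 114.0, 146.5]
eef_rot: [0.0, 0.981, 0.193, -0.0]
force: [-0.7, -0.5, -0.7]
grip_width: 46.3
[626.4610625 113.9721443 146.5261092] 22.292505891872494 tool shift [ 0.09960255 -0.13686717  5.54092842]
```

```bash
python3 -m inch '0 0.1 -0.1 1.6 0 0 0;0 0.1 -0.1 3.2 0 0 0;0 0.1 -0.1 4.4 0 0 0;0 0.1 -0.1 4.4 0 0 0;0 0.1 -0.1 4.4 0 0 0' 20
python3 - <<'E'
from h import *
s=robot.state(); r=quat(s["eef_rot"]).as_matrix(); yaw=np.degrees(np.arctan2(r[1,0],r[0,0]))
print(s["position"],yaw,"tool shift",r.T@(np.array([627.4,118,8.])-s["position"])/25)
E
```

```text
clock: 14.18
position: [625.9, 117.8, 35.1]
eef_rot: [-0.0, 0.981, 0.194, -0.002]
force: [0.9, -0.2, -0.2]
grip_width: 46.7
[625.93400112 117.81997274  35.05248322] 22.324193367658918 tool shift [0.06194554 0.01688034 1.08180741]
```

```bash
python3 -m inch '0 0.06 0 0.8 0 0 0;0 0.06 0 1.08 0 0 0;0 0.06 0 1.08 0 0 0;0 0.06 0 1.08 0 0 0;-0.8 0.06 0 1.08 0 0 0;-0.8 0.06 0 1.08 0 0 0;-0.8 0.06 0 1.08 0 0 0;-0.8 0.06 0 1.08 0 0 0;-0.8 0.06 0 1.08 0 0 0;-0.8 0.06 0 1.08 0 0 0;-0.8 0.06 0 1.08 0 0 0' 25;python3 -m inch '-0.8 0 0 -0.8 0 0 0;-0.8 0 0 -2 0 0 0;-0.8 0 0 -3.5 0 0 0;-0.8 0 0 -5 0 0 0;-0.8 0 0 -5 0 0 0;-0.8 0 0 -5 0 0 0' 25
python3 - <<'E'
from h import *
P,p,d=snap("wrist","w4")
E
```

```text
clock: 15.1
position: [629.7, 120.2, 10.1]
eef_rot: [0.0, 0.981, 0.194, 0.0]
force: [-0.4, -0.5, 3.9]
grip_width: 19.9
clock: 15.6
position: [631.7, 120.5, 138.4]
eef_rot: [0.0, 0.981, 0.195, 0.003]
force: [-0.6, -0.2, -1.3]
grip_width: 19.5
```

View pics/w4.png

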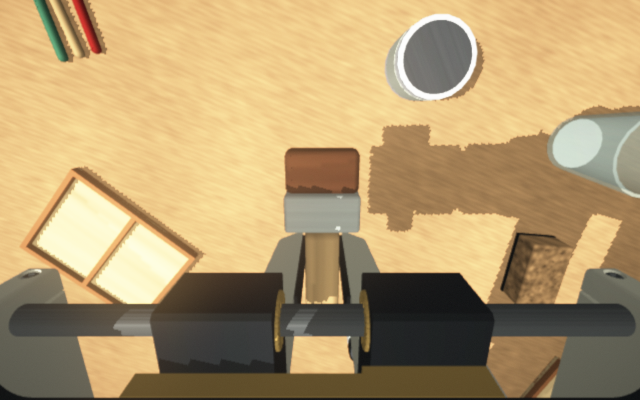

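```bash
python3 -m inch '-0.8 -12.45 11.18 0 0 0 1;-0.8 -12.45 11.18 0 0 0 2;-0.8 -12.45 11.18 0 0 0 3;-0.8 -12.45 11.18 0 0 0 4;-0.8 -12.45 11.18 0 0 0 4.27;-0.8 -12.45 11.18 0 0 0 4.27;-0.8 -12.45 11.18 0 0 0 4.27;-0.8 -12.45 11.18 0 0 0 4.27;-0.8 -12.45 11.18 0 0 0 4.27;-0.8 -12.45 11.18 0 0 0 4.27;-0.8 -12.45 11.18 0 0 0 4.27;-0.8 -12.45 11.18 0 0 0 4.27' 25; python3 -m inch '-0.8 0 0 0 0 0 0;-0.8 0 0 0 0 0 0' 25
cat >> h.py <<'E'
def to(x,y,z,yawt=None):
    s=robot.state(); r=quat(s["eef_rot"]).as_matrix(); yaw=np.degrees(np.arctan2(r[1,0],r[0,0]))
    print(s["position"].round(1),"yaw %.1f"%yaw,"shift",(r.T@(np.array([x,y,z])-s["position"])/25).round(2),"az",None if yawt is None else round((yaw-yawt)/6,2))
E
python3 -c "
from h import *
to(450.5,-256.6,14,-3.2)"
```

```text
clock: 16.65
position: [446.0, -258.2, 132.4]
eef_rot: [-0.001, 1.0, -0.03, -0.002]
force: [0.2, 0.2, -1.7]
grip_width: 19.7
clock: 16.82
position: [448.2, -255.5, 133.3]
eef_rot: [-0.001, 1.0, -0.027, -0.001]
force: [-0.5, -0.2, 0.1]
grip_width: 19.7
[ 448.2 -255.5  133.3] yaw -3.1 shift [0.1  0.05 4.77] az 0.01
```

```bash
python3 -m inch '-0.8 0.1 0.05 1.5 0 0 0;-0.8 0.1 0.05 3 0 0 0;-0.8 0.1 0.05 4 0 0 0;-0.8 0.1 0.05 4.5 0 0 0;-0.8 0.1 0.05 4.5 0 0 0;-0.8 0.1 0.05 4.5 0 0 0' 25; python3 -c "
from h import *
to(450.5,-256.6,14,-3.2)"
```

```text
clock: 17.32
position: [451.1, -257.4, 22.2]
eef_rot: [-0.0, 1.0, -0.027, -0.0]
force: [1.1, -0.2, 0.4]
grip_width: 19.6
[ 451.1 -257.4   22.2] yaw -3.1 shift [-0.03 -0.03  0.33] az 0.02
```

```bash
python3 -m inch '-0.8 0 0 0.15 0 0 0;-0.8 0 0 0.28 0 0 0;-0.8 0 0 0.32 0 0 0;-0.8 0 0 0.32 0 0 0;-0.8 0 0 0.32 0 0 0' 25
```

```text
clock: 17.73
position: [451.1, -258.7, 14.8]
eef_rot: [0.0, 1.0, -0.028, 0.0]
force: [-0.2, 1.4, -0.9]
grip_width: 19.6
```

```bash
python3 -m inch '-0.8 0 0 0.05 0 0 0;-0.8 0 0 0.05 0 0 0;-0.15 0 0 0.05 0 0 0;-0.15 0 0 0.05 0 0 0;-0.15 0 0 0.05 0 0 0;-0.15 0 0 -1 0 0 0;-0.15 0 0 -2.5 0 0 0;-0.15 0 0 -4 0 0 0;-0.15 0 0 -5 0 0 0;-0.15 0 0 -5.2 0 0 0; -0.15 0 0 -5.2 0 0 0' 25;  python3 -c "
from h import *
snap('wrist','w5'); to(496.4,11.5,100,-0)"
```

```text
clock: 18.65
position: [452.3, -259.5, 146.9]
eef_rot: [0.001, 1.0, -0.028, 0.002]
force: [-0.6, 0.3, 0.0]
grip_width: 39.6
[ 451.1 -258.7  144.5] yaw -3.2 shift [  1.2  -10.89   1.77] az -0.53
```

View pics/w5.png

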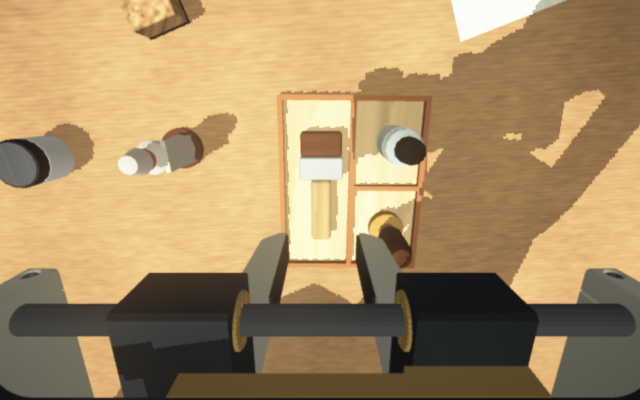

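```bash
python3 -m inch '0.42 1.2 -10.9 0 0 0 0;0.42 1.2 -10.9 0 0 0 0;0.42 1.2 -10.9 0 0 0 0;0.42 1.2 -10.9 0 0 0 0;0.42 1.2 -10.9 0 0 0 0;0.42 1.2 -10.9 0 0 0 0;0.42 1.2 -10.9 1 0 0 0;0.42 1.2 -10.9 2 0 0 0;0.42 1.2 -10.9 2.4 0 0 0;0.42 1.2 -10.9 2.4 0 0 0;0.42 1.2 -10.9 2.4 0 0 0' 20;  python3 -c "
from h import *
P,p,d=snap('wrist','w6'); to(496.4,11.7,13,-0); top_circle(P,d,(496,11.7),30,37,50)"
```

```text
clock: 19.62
position: [494.4, 11.5, 82.6]
eef_rot: [0.0, 1.0, -0.028, -0.002]
force: [-0.0, 0.4, 0.4]
grip_width: 65.8
[495.6  11.2  84.1] yaw -3.3 shift [ 0.03 -0.02  2.84] az -0.54
2764 circle 496.5 12.3 r22.0 zmax 44.5
```

```bash
python3 -m inch '0.42 0.03 -0.04 1.4 0 0 0;0.42 0.03 -0.04 2.5 0 0 0;0.42 0.03 -0.04 2.84 0 0 0;0.42 0.03 -0.04 2.84 0 0 0;-0.3 0.03 -0.04 2.84 0 0 0;-0.3 0.03 -0.04 2.84 0 0 0;-0.3 0.03 -0.04 2.84 0 0 0;-0.3 0.03 -0.04 2.84 0 0 0;-0.3 0.03 -0.04 2.84 0 0 0;-0.3 0.03 -0.04 2.84 0 0 0' 25;  python3 -c "
from h import *
c,s=np.cos(np.radians(-19)),np.sin(np.radians(-19))
for y in (39,-37): print(484-s*y,297+c*y)
to(484-s*39,297+c*39,70,None)"
```

```text
clock: 20.5
position: [498.2, 12.8, 14.9]
eef_rot: [0.0, 1.0, -0.028, 0.001]
force: [-0.5, -1.8, 6.8]
grip_width: 43.6
496.6971580238291 333.8752244483734
471.9539782850852 262.01581270282526
[498.2  12.8  14.9] yaw -3.2 shift [ -0.77 -12.82  -2.21] az None
```

```bash
python3 -m inch '-0.3 0 0 -1.2 0 0 0;-0.3 0 0 -2.4 0 0 0;-0.3 -0.77 -12.82 -2.4 0 0 0;-0.3 -0.77 -12.82 -2.4 0 0 0;-0.3 -0.77 -12.82 -2.4 0 0 0;-0.3 -0.77 -12.82 -2.4 0 0 0;-0.3 -0.77 -12.82 -2.4 0 0 0;-0.3 -0.77 -12.82 -2.4 0 0 0;-0.3 -0.77 -12.82 -2.4 0 0 0;-0.3 -0.77 -12.82 -2.4 0 0 0;-0.3 -0.77 -12.82 -2.4 0 0 0;-0.3 -0.77 -12.82 -2.4 0 0 0' 25;  python3 -m inch '-0.3 0 0 0 0 0 0;-0.3 0 0 0.8 0 0 0;-0.3 0 0 1.2 0 0 0;-0.3 0 0 1.2 0 0 0' 25;python3 -c "
from h import *
to(496.7,333.9,18.9,None)"
```

```text
clock: 21.5
position: [494.8, 335.7, 73.2]
eef_rot: [0.0, 1.0, -0.026, 0.0]
force: [0.3, -0.6, -0.8]
grip_width: 43.6
clock: 21.83
position: [493.3, 331.5, 40.0]
eef_rot: [0.002, 1.0, -0.029, -0.002]
force: [-1.1, -1.3, -0.9]
grip_width: 43.4
[493.3 331.5  40. ] yaw -3.3 shift [ 0.13 -0.11  0.84] az None
```

```bash
python3 -m inch '-0.3 0.1 -0.1 0.4 0 0 0;-0.3 0.1 -0.1 0.7 0 0 0;-0.3 0.1 -0.1 0.8 0 0 0;-0.3 0.1 -0.1 0.8 0 0 0;-0.3 0.1 -0.1 0.8 0 0 0' 25
```

```text
clock: 22.25
position: [497.9, 336.3, 23.1]
eef_rot: [0.0, 1.0, -0.028, -0.0]
force: [0.3, 0.3, -0.3]
grip_width: 43.5
```

```bash
python3 -m inch '-0.3 0 0.1 0 0 0 0;-0.3 0 0.1 0.1 0 0 0;-0.3 0 0.1 0.17 0 0 0;-0.3 0 0.1 0.17 0 0 0;-0.3 0 0.1 0.17 0 0 0' 25
```

```text
clock: 22.67
position: [497.9, 334.0, 19.0]
eef_rot: [-0.0, 1.0, -0.028, 0.0]
force: [0.7, 0.1, -0.1]
grip_width: 43.5
```

```bash
python3 -m inch '-0.3 0 0 0.05 0 0 0;-0.3 0 0 0.05 0 0 0;-0.3 0 0 0.05 0 0 0' 25; python3 -m inch '0.3 0 0 0 0 0 0;0.3 0 0 0 0 0 0;0.3 0 0 0 0 0 0;0.3 0 0 -1.5 0 0 0;0.3 0 0 -3 0 0 0;0.3 0 0 -4.5 0 0 0;0.3 0 0 -5 0 0 0;0.3 0 0 -5 0 0 0'; python3 -c "
from h import *
P,p,d=snap('wrist','w7'); top_circle(P,d,(497,334),35,38,55); to(636.5,-119.8,140,17.3)"
```

```text
clock: 22.92
position: [498.0, 334.0, 18.9]
eef_rot: [0.0, 1.0, -0.028, 0.0]
force: [-4.6, -2.9, 9.3]
grip_width: 43.5
clock: 23.58
position: [500.7, 335.6, 148.3]
eef_rot: [-0.002, 1.0, -0.028, 0.004]
force: [1.0, -0.3, 0.4]
grip_width: 60.5
1743 circle 496.1 335.1 r22.0 zmax 48.6
[499.3 334.8 145.1] yaw -3.2 shift [ 6.49 17.85  0.19] az -3.42
```

View pics/w7.png

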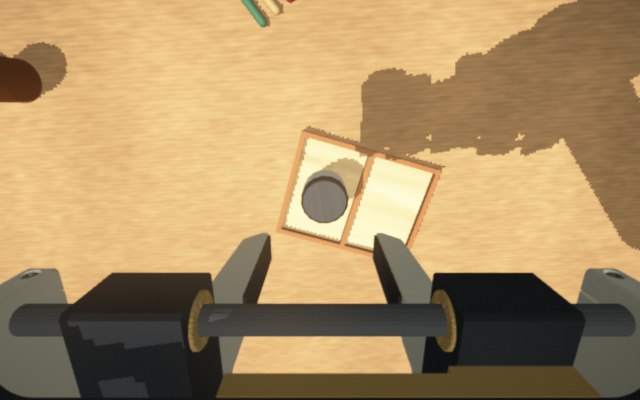

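```bash
python3 -m inch '0.3 6.5 17.85 0 0 0 -1;0.3 6.5 17.85 0 0 0 -2;0.3 6.5 17.85 0 0 0 -3;0.3 6.5 17.85 0 0 0 -3.42;0.3 6.5 17.85 0 0 0 -3.42;0.3 6.5 17.85 0 0 0 -3.42;0.3 6.5 17.85 0 0 0 -3.42;0.3 6.5 17.85 0 0 0 -3.42;0.3 6.5 17.85 0 0 0 -3.42;0.3 6.5 17.85 0 0 0 -3.42;0.3 6.5 17.85 0 0 0 -3.42;0.3 6.5 17.85 0 0 0 -3.42' 20; python3 -m inch '0.3 0 0 0 0 0 0;0.3 0 0 0 0 0 0'; python3 -c "
from h import *
st=dict(robot.state()); st['position']=np.array([499.3,334.8,145.1]); st['eef_rot']=[0,1,-.028,0]
P=pose('wrist',st)
for c in [(304,130),(441,168),(279,231)]: print(px2w(P,*c,11))
for c in [(373,157),(436,172),(407,250),(347,242)]: print(px2w(P,*c,11))
to(636.5,-119.8,10,17.3)"
```

```text
clock: 24.63
position: [634.4, -125.7, 139.7]
eef_rot: [0.0, 0.989, 0.149, -0.002]
force: [0.6, -0.4, 0.2]
grip_width: 60.3
clock: 24.8
position: [634.0, -121.1, 140.0]
eef_rot: [-0.001, 0.989, 0.15, -0.002]
force: [-1.1, 0.2, -0.5]
grip_width: 60.7
[556.45531812 349.35772906  11.        ]
[512.13665299 216.8915608   11.        ]
[454.12110871 383.16305868  11.        ]
[526.85552928 283.89791245  11.        ]
[508.36532112 221.61846598  11.        ]
[424.43311153 248.28623881  11.        ]
[437.44456948 312.21415016  11.        ]
[ 634.  -121.1  140. ] yaw 17.2 shift [ 0.13 -0.01  5.2 ] az -0.01
```

```bash
python3 -m inch '0.3 0.13 0 1.6 0 0 0;0.3 0.13 0 3.2 0 0 0;0.3 0.13 0 4 0 0 0;0.3 0.13 0 4 0 0 0' 20; python3 -c "
from h import *
to(636.5,-119.8,10,17.3)"
```

```text
clock: 25.13
position: [632.5, -116.1, 34.6]
eef_rot: [-0.003, 0.988, 0.152, -0.006]
force: [-1.6, -1.3, -0.8]
grip_width: 60.2
[ 632.5 -116.1   34.6] yaw 17.4 shift [0.12 0.2  0.98] az 0.02
```

```bash
python3 -m inch '0.3 0 0 0 0 0 0;0.3 0 0 0 0 0 0' 20; python3 -c "
from h import *
to(636.5,-119.8,10,17.3)"
```

```text
clock: 25.3
position: [639.2, -118.7, 44.3]
eef_rot: [0.0, 0.988, 0.151, 0.001]
force: [-0.1, -0.4, 0.2]
grip_width: 60.1
[ 639.2 -118.7   44.3] yaw 17.4 shift [-0.12  0.01  1.37] az 0.02
```

```bash
python3 -m inch '0.3 -0.1 0 0.7 0 0 0;0.3 -0.1 0 1.2 0 0 0;0.3 -0.1 0 1.36 0 0 0;0.3 -0.1 0 1.36 0 0 0;-0.4 -0.1 0 1.36 0 0 0;-0.4 -0.1 0 1.36 0 0 0;-0.4 -0.1 0 1.36 0 0 0;-0.4 -0.1 0 1.36 0 0 0;-0.4 -0.1 0 1.36 0 0 0;-0.4 -0.1 0 1.36 0 0 0' 20; python3 -m inch '-0.4 0 0 -1 0 0 0;-0.4 0 0 -2.5 0 0 0;-0.4 0 0 -4 0 0 0;-0.4 0 0 -4 0 0 0;-0.4 0 0 -4 0 0 0'; python3 -c "
from h import *
to(473,264,70,-19)"
```

```text
clock: 26.13
position: [636.6, -120.7, 9.6]
eef_rot: [0.0, 0.989, 0.151, 0.001]
force: [-0.4, 0.5, 5.2]
grip_width: 39.8
clock: 26.55
position: [638.4, -121.1, 112.5]
eef_rot: [0.001, 0.989, 0.151, 0.003]
force: [-0.1, -0.2, -0.3]
grip_width: 40.0
[ 638.4 -121.1  112.5] yaw 17.3 shift [ -1.74 -16.68   1.63] az 6.05
```

```bash
python3 -m inch '-0.4 -1.74 -16.68 0 0 0 1;-0.4 -1.74 -16.68 0 0 0 2;-0.4 -1.74 -16.68 0 0 0 3;-0.4 -1.74 -16.68 0 0 0 4;-0.4 -1.74 -16.68 0 0 0 5;-0.4 -1.74 -16.68 0 0 0 6.05;-0.4 -1.74 -16.68 0 0 0 6.05;-0.4 -1.74 -16.68 0 0 0 6.05;-0.4 -1.74 -16.68 0 0 0 6.05;-0.4 -1.74 -16.68 0 0 0 6.05;-0.4 -1.74 -16.68 0 0 0 6.05;-0.4 -1.74 -16.68 0 0 0 6.05' 20; python3 -m inch '-0.4 0 0 0 0 0 0;-0.4 0 0 0 0 0 0;-0.4 0 0 0 0 0 0'; python3 -c "
from h import *
P,p,d=snap('wrist','w8'); to(473,264,13.6,-19)"
```

```text
clock: 27.55
position: [467.9, 266.3, 106.9]
eef_rot: [0.001, 0.987, -0.163, -0.001]
force: [-0.3, -1.1, -0.1]
grip_width: 39.8
clock: 27.8
position: [470.7, 263.1, 108.1]
eef_rot: [0.0, 0.986, -0.166, -0.0]
force: [0.6, -0.1, 0.4]
grip_width: 39.6
[470.8 263.2 108.3] yaw -19.1 shift [ 0.07 -0.06  3.79] az -0.02
```

View pics/w8.png

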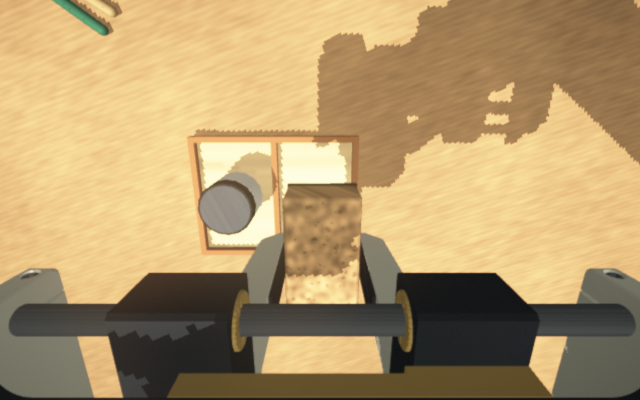

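```bash
python3 -m inch '-0.4 0.07 0 1.2 0 0 0;-0.4 0.07 0 2.4 0 0 0;-0.4 0.07 0 3.2 0 0 0;-0.4 0.07 0 3.3 0 0 0;-0.4 0.07 0 3.3 0 0 0;-0.4 0.07 0 3.3 0 0 0' 20; python3 -c "
from h import *
to(473,264,13.6,-19)"
```

```text
clock: 28.35
position: [472.8, 263.8, 27.2]
eef_rot: [-0.0, 0.986, -0.165, 0.0]
force: [0.0, -0.0, -0.6]
grip_width: 39.6
[472.8 263.8  27.2] yaw -19.0 shift [ 0.   -0.01  0.55] az -0.01
```

```bash
python3 -m inch '-0.4 0 0 0.3 0 0 0;-0.4 0 0 0.5 0 0 0;-0.4 0 0 0.56 0 0 0;-0.4 0 0 0.56 0 0 0;-0.4 0 0 0.56 0 0 0' 20
```

```text
clock: 28.77
position: [472.8, 264.4, 13.4]
eef_rot: [-0.0, 0.986, -0.165, 0.001]
force: [-0.1, -1.1, 5.6]
grip_width: 39.8
```

Seated; release (opening about 51 mm), rise and check.

```bash
python3 -m inch '0.1 0 0 0 0 0 0;0.1 0 0 0 0 0 0;0.1 0 0 0 0 0 0;0.1 0 0 -1.2 0 0 0;0.1 0 0 -2.8 0 0 0;0.1 0 0 -4.4 0 0 0;0.1 0 0 -6 0 0 0;0.1 -2 -4 -6 0 0 0;0.1 -2 -4 -6 0 0 0;0.1 -2 -4 -6 0 0 0;0.1 -2 -4 -6 0 0 0;0.1 -2 -4 -6 0 0 0' 20
python3 - <<'E'
from h import *
P,p,d=snap('wrist','w9'); snap('side','s9'); P,p,d=snap('top','t9')
cv2.imwrite("pics/t9c.png",cv2.resize(cv2.imread("pics/t9.png")[110:320,155:485],None,fx=2.4,fy=2.4,interpolation=cv2.INTER_CUBIC))
for n,c,r,lo,hi in (("bottle",(494,-330),30,72,90),("stamp",(405,-324),30,65,90),("fig",(498,-123),25,86,110),("glass",(766,-91),45,60,90),("tin",(768,82),40,45,70)): print(n); top_circle(P,d,c,r,lo,hi)
E
```

```text
clock: 29.77
position: [456.3, 376.1, 161.7]
eef_rot: [0.0, 0.987, -0.163, -0.0]
force: [0.2, -0.6, 0.1]
grip_width: 50.9
bottle
76 circle 493.6 -330.5 r10.3 zmax 86.4
stamp
92 circle 404.3 -323.8 r11.7 zmax 85.0
fig
49 circle 498.0 -123.9 r9.5 zmax 97.1
glass
220 circle 765.6 -92.3 r33.4 zmax 83.3
tin
478 circle 768.8 83.2 r30.3 zmax 57.8
```

View pics/w9.png

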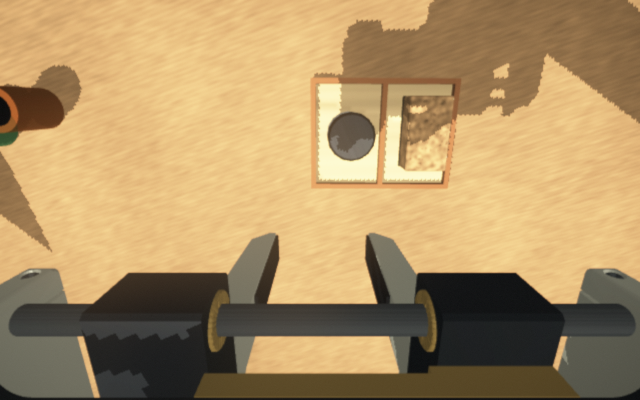

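View pics/t9c.png

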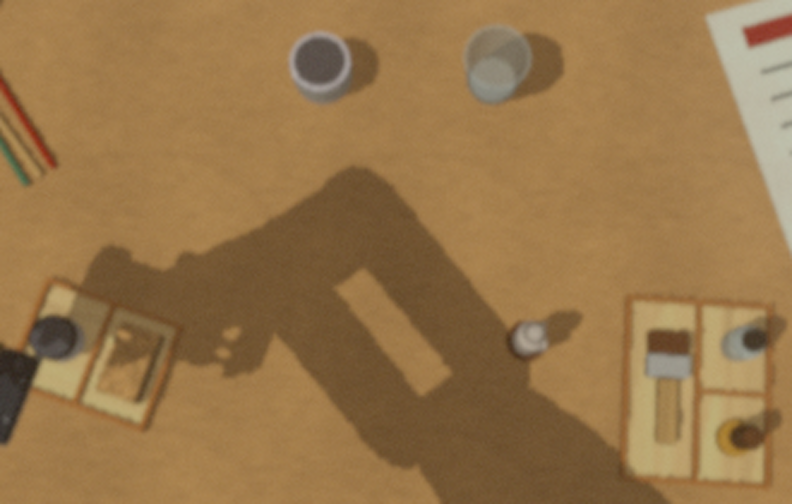

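View pics/s9.png

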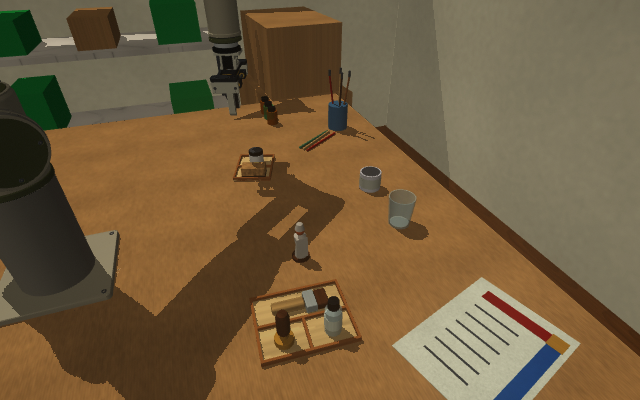

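```bash
python3 -m inch '0.1 0 0 0 0 0 0;0.1 0 0 0 0 0 0;0.1 0 0 0 0 0 0'
python3 - <<'E'
from h import *
P,p,d=snap('wrist','w10'); W=cloud(P,d)
X=W[(W[...,2]>25)&(W[...,2]<40)&(np.hypot(W[...,0]-473,W[...,1]-264)<45)]
print("cork",np.percentile(X[:,2],[10,50,90]).round(1),cv2.minAreaRect(X[X[:,2]>31][:,:2].astype(np.float32)))
A=np.c_[X[X[:,2]>31][:,:2]-[473,264],np.ones((X[:,2]>31).sum())]; print("tilt",np.linalg.lstsq(A,X[X[:,2]>31][:,2],rcond=None)[0])
X=W[(W[...,2]>42)&(W[...,2]<55)&(np.hypot(W[...,0]-497,W[...,1]-334)<35)]; print("jar top",np.percentile(X[:,2],[10,50,90]))
W=cloud(pose('top'),np.load("pics/t9.npy")); X=W[(W[...,2]>16)&(W[...,2]<30)&(np.hypot(W[...,0]-453,W[...,1]+257)<60)]; print("brush",np.percentile(X[:,2],[10,50,90]),cv2.minAreaRect(X[:,:2].astype(np.float32)))
robot.job_done()
E
```

```text
clock: 30.17
position: [457.4, 374.2, 162.2]
eef_rot: [-0.0, 0.986, -0.165, 0.0]
force: [-0.5, 0.2, -0.1]
grip_width: 51.3
cork [32.9 34.1 35. ] ((473.0735168457031, 265.0731201171875), (40.56196975708008, 68.97410583496094), 70.92813110351562)
tilt [-6.61969700e-04 -5.41667280e-03  3.40720267e+01]
jar top [45.40993891 46.43080557 47.36032163]
brush [16.6859739  19.54769595 22.62626693] ((452.21466064453125, -266.9786376953125), (108.90857696533203, 51.2921257019043), 1.2958348989486694)
the job is handed in; nothing more can be done
```

Both kits are made up and the job is handed in, at about 30 s on the robot's clock.

- **Long tray:** the bottle and the stamp each stand in a short compartment, and the brush lies in the long one.
- **Short tray:** the jar and the cork block each have a compartment.

**Last checks:**
- The cork top (34.1 mm) and jar top (46.4 mm) match resting on the 4 mm floor. The cork is level to within about 0.3°.
- The bottle and stamp stand at their targets within about 2 mm.
- The figure, glass and tin read within about 1.5 mm of where they started.
- The largest tool force in the readings printed after each move was about 11 N. I did not record the force between those readings.

**Check that disagreed:** the final top-camera fit of the brush came out 51 mm wide and off-centre. The brush is only 42 mm wide, and my height filter reached past the compartment, so I put this down to it including points outside the brush. The pictures show the brush lying flat and inside its compartment.

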